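# Close up the panel's case: rebated leaf, flanged leaf, drop bar

### The job

Close up the small wooden case that holds the painted panel: first swing the rebated leaf (green patch, pale stepped edge) fully shut, and only then the flanged leaf (red patch, brass lip), without slamming, so that its lip laps over the rebate. Then draw the wooden drop bar out from under the riser shelf, where only its end can be got hold of, and let it down into the notches of the two brass keepers so that it lies fully home and centred across the case. Do not touch the painting, and leave the jars, bottle, can, bowl and tin where they stand.

Things in the scene. Friction and masses are not known exactly. Their poses are not given: they have to be found in the camera images.
- case: open dark wooden case fixed to the bench, 200 mm along its x, 250 mm along y, 80 mm high; origin at the centre of its underside. A leaf is hinged on its +y wall (rebated) and one on its -y wall (flanged); shut, they meet at y = 0, tops level 94 mm above the bench. A brass keeper post stands at the middle of each x end (x = +107, -107 mm). A painting lies inside.
- rebated (a joint): angle of the rebated leaf (rad): 0 fully shut, 1.57 upright, stop at 1.95 leaning outwards. Hinge friction (0.25 N m) holds it at any angle. Leaf: 196 mm along the hinge, 124.5 mm from hinge to free edge, 14 mm thick; the last 16 mm is a pale step 8 mm thick (the rebate, cut from the upper face). Green patch on the outer (upper) face.
- flanged (a joint): angle of the flanged leaf (rad), values and friction as the other's. Leaf: 196 mm along the hinge, 124.5 mm from hinge to free edge, 14 mm thick; a brass lip 5 mm thick projects 13.5 mm more from the upper part of its free edge and lies over the other's rebate when shut. Shut first, it keeps the other from going home. Red patch on the outer (upper) face.
- rebated_hinge (a point): middle of the rebated leaf's hinge line, on the case's top rim, 80 mm above the bench at case y = +125 mm; the hinge line runs along the case's x and lies on the leaf's underside. The axes turn with the leaf: its x along the hinge, its -y from the hinge to the free edge, its z out of the outer (upper) face. The patch's face is at z = +14 mm.
- flanged_hinge (a point): middle of the flanged leaf's hinge line, 80 mm above the bench at case y = -125 mm, on the leaf's underside. The axes turn with the leaf: x along the hinge, +y from the hinge to the free edge, z out of the outer (upper) face, which is at z = +14 mm.
- bar: loose pale wooden drop bar, 250 mm along its x, 20 mm wide (y), 26 mm high (z), about 0.15 to 0.3 kg, black band round the middle and brass bands near the ends; origin at the centre of its underside. At the start it stands on the bench in the riser's channel with only its -x end (45 mm) showing.
- bar_mid (a point): centre of the bar's underside, axes of the bar.
- bar_seat (a point): where the centre of the bar's underside belongs: midway between the keepers, on their notch floors, 97 mm above the bench; axes of the case. Keepers: at x = +107 and -107 mm from here, 14 mm thick; notch open at the top, along x, 26 mm wide, straight cheeks 12 mm high, flared above, top 119 mm above the bench. The bar may lie either way round.
- riser: low plywood shelf fixed to the bench, 240 mm along its x, 130 mm along y, 48 mm high; origin at the centre of its underside. Under its middle a channel along x, 28 mm wide, 36 mm high, open at its -x face (x = -120 mm), holds the bar, which can only be drawn out towards the riser's -x. Jars stand on top.
- tray: aluminium tray fixed to the bench, 240 x 130 x 30 mm, with a brush and a spatula in it; origin at the centre of its underside. Not used.
- jar_ochre: jar with an orange label standing on the riser, diameter 50, 75 mm high; origin at its underside. Leave alone.
- jar_amber: amber bottle on the riser, diameter 50, 90 mm high; origin at its underside. Leave alone.
- solvent: grey steel can with a white top, diameter 80, 120 mm high, behind the case; origin at its underside. Leave alone.
- bowl: steel bowl, diameter 100, 50 mm high, behind the case; origin at its underside. Leave alone.
- tin: flat yellow tin, diameter 44, 40 mm high, behind the case; origin at its underside. Leave alone.
- painting: the painted panel lying in the case, 165 x 215 x 22 mm; origin at the centre of its underside. Do not touch.

How it is judged:
By the outcome, as a careful person would: the job done as asked, in the order asked, and still so for the second after the job is handed in, with the robot touching nothing.
It also fails if it takes over 72 s, if anything falls off the work surface, if the arm or the gripper's body presses on something with over 40 N, if the wrist force passes 120 N, or if a joint passes its speed limit or range.

### The arm

A 6-joint arm with a two-finger parallel gripper is mounted at the origin on the work surface. World frame = base frame: x ahead of the robot, y to its left, z up, the work surface at z = 0. Lengths are in m, angles in rad, forces in N, time in s.
With the tool pointing down it reaches from about 0.25 to 0.725 m from the base axis. Payload 4 kg.
Tool frame: the origin (TCP) lies on the centre line of the jaws, within the pads' length; the fingertips stand ahead of it and the grasp point (between the pads) lies 11 mm behind it (bot.tip_extent is the z of the fingertips in the tool frame, in m); z points along the fingers, y is the direction in which the jaws open and shut (so a half turn about z gives the same grasp; the last joint's range is limited). The gripper opens to 85 mm and grips with 20 to 120 N. Pads are 22 mm wide; open, the fingers measure 114 mm over their backs; the gripper's body (76 mm by 85 mm) begins 54 mm behind the grasp point. The pads swing forward as they close: fully open they stand 13 mm farther back than shut.
Start: joints at [1.263, 0.241, 0.005, 1.335, 0, 1.571], TCP at [0.151, 0.477, 0.239] pointing down, gripper open.
Joint ranges: [-2.72, 2.72], [-1.05, 1.87], [-1.09, 1.28], [-1.99, 2.15], [-1.42, 1.44], [-3.14, 3.14]. Speed limits (rad/s): [2.79, 2.79, 3.14, 3.14, 3.14, 3.14].

### API

Orientations are given as a unit quaternion [x, y, z, w].
In Python, from workcell import bot gives the robot as it stands.
- The arm moves only by the shell command python3 -m jog 'ROWS'. ROWS is JSON, a list that holds one entry, the list of rows, each a list of 7 numbers: the shift along the world's x, y, z in m, then the turn, a rotation vector about the world's x, y, z in degrees, then the closure in counts, from 0 (fully open) to 255 (shut). In form: [[[tx, ty, tz, ax, ay, az, fingers], ...]]. A call has 1 to 10 rows; each row is the pose to reach, as a shift and turn from the pose commanded when the call began; what a row does not reach only later rows make up. A row lasts 1/12 s, in which the tool goes at most 41.7 mm and 7.16 degrees, less where a joint would pass 70% of its speed; a pose out of reach is approached as far as the arm can. A call with a gripper value outside its range is refused whole. The fingers move at their own pace and stop on an object; the grip force is fixed at half the most. Time passes only in rows, so rows that repeat a pose let the fingers close. It gives the time, the measured TCP pose, the force and the opening at its end, in the units of the state.
- bot.get_obs(): the state, without advancing time (a new reading comes with each control period).
- bot.camera(name): name is "side" or "top" or "wrist"; returns the picture (420x560x3 uint8, blue, green, red); there is no depth.
- bot.camera_model(name): a dict with "K" (3x3 intrinsics, pixels), "T" (4x4, takes a point from camera to world coordinates). Camera axes: x right, y down, z forward; pixel columns grow to the right and rows downward; lengths in m; the calibration is good to about 2 mm. A picture is of the moment at which its call begins: read the wrist's pose just before it. camera_model takes no time and is no camera call; for the wrist camera it gives the pose at the moment of the call.
- bot.job_done(): hands the job in, once; it reports no verdict.
The state is a dict: "clock": time; "joint_pos": joint angles; "joint_vel": joint speeds; "tau": joint torques, N m; "eef_pos": TCP position; "tool_rot": TCP orientation; "ft_force": force on the tool from outside, world axes, zero at the start; "ft_torque": the same for the moment, N m; "grip_width": finger opening in m.
Only numpy, scipy, OpenCV 4.12 (cv2) and the standard library are available. Lean on these libraries where they do the work, as an engineer would, in place of code of your own. Each camera call takes 0.05 s, during which the arm holds its last target. There are 200 camera calls.

## Working session

There is one attempt and no reset: what is moved stays moved. The work goes in short steps, Python scripts to look and compute and a shell command to move; the robot and the scene stay as the last step left them, time stands still between calls to the robot, and variables do not carry over. Pictures are saved under pics/ and viewed, about 8 in all and at most 12, crops included, and the job is handed in when it is done.

```bash
mkdir -p pics; ls; cat > h.py <<'E'
import numpy as np, cv2
from workcell import bot
from scipy.spatial.transform import Rotation as R
def ray(cm,u,v):
    K,T=np.array(cm["K"]),np.array(cm["T"]); d=T[:3,:3]@np.linalg.solve(K,[u,v,1.]); return T[:3,3],d/np.linalg.norm(d)
def onz(cm,u,v,z):
    o,d=ray(cm,u,v); return o+d*(z-o[2])/d[2]
def tri(rays):
    A=0;b=0
    for o,d in rays:
        P=np.eye(3)-np.outer(d,d);A=A+P;b=b+P@o
    return np.linalg.solve(A,b)
def proj(cm,p):
    K,T=np.array(cm["K"]),np.array(cm["T"]); q=K@(T[:3,:3].T@(np.array(p)-T[:3,3])); return q[:2]/q[2]
E
python3 - <<'E'
from h import *
o=bot.get_obs(); print({k:np.round(v,3).tolist() for k,v in o.items()}, bot.tip_extent)
ims=[]
for n in ["top","side"]:
    cm=bot.camera_model(n); print(n,np.round(cm["K"],1).tolist(),np.round(cm["T"],3).tolist())
    im=bot.camera(n); cv2.imwrite(f"pics/{n}0.png",im)
cm=bot.camera_model("wrist");print(np.round(cm["T"],3).tolist())
E
```

```text
pics
{'clock': 0.0, 'joint_pos': [1.263, 0.241, 0.004, 1.335, 0.0, 1.571], 'joint_vel': [-0.0, 0.0, 0.0, 0.002, -0.0, -0.001], 'tau': [0.0, -37.232, 25.241, 0.017, 0.0, -0.0], 'eef_pos': [0.151, 0.476, 0.238], 'tool_rot': [0.153, 0.988, -0.001, -0.0], 'ft_force': [0.749, -0.111, 0.184], 'ft_torque': [0.0, -0.018, -0.031], 'grip_width': 0.085} 0.008
top [[527.6, 0.0, 264.8], [0.0, 527.6, 210.9], [0.0, 0.0, 1.0]] [[-0.001, -0.989, 0.148, 0.462], [-1.0, 0.001, 0.0, -0.001], [-0.0, -0.148, -0.989, 1.399], [0.0, 0.0, 0.0, 1.0]]
side [[430.6, 0.0, 279.7], [0.0, 430.6, 210.8], [0.0, 0.0, 1.0]] [[0.88, -0.312, 0.359, 0.315], [-0.476, -0.578, 0.663, -0.598], [0.0, -0.754, -0.657, 0.676], [0.0, 0.0, 0.0, 1.0]]
[[0.303, 0.911, 0.279, 0.08], [0.953, -0.289, -0.09, 0.499], [-0.002, 0.293, -0.956, 0.372], [0.0, 0.0, 0.0, 1.0]]
```

View pics/top0.png

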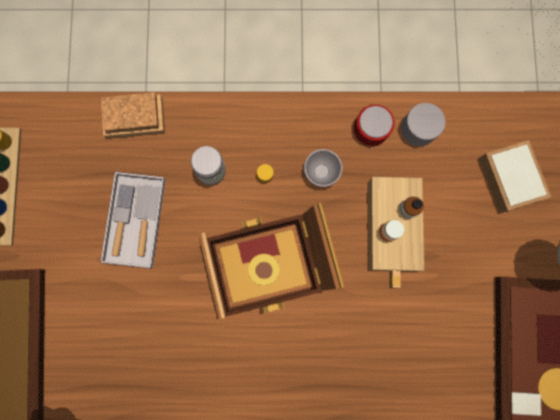

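View pics/side0.png

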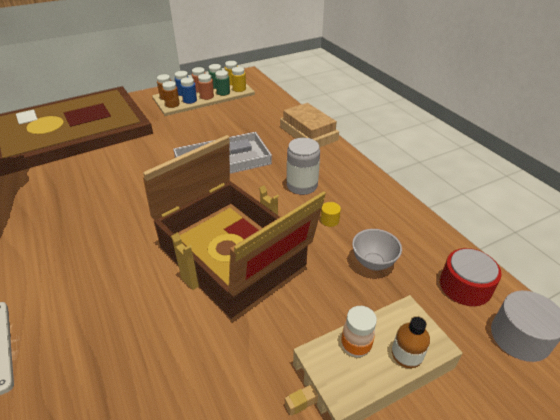

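The top view shows the case centred near (264,265), with keepers at (252,222) and (273,308). The green leaf leans out on the left and the red leaf on the right. The riser is at (397,225), with the bar end at (397,280) pointing at the robot. The side view puts the keepers at about (184,247) and (266,193).

```bash
python3 - <<'E'
from h import *
t=bot.camera_model("top"); s=bot.camera_model("side")
top=cv2.imread("pics/top0.png"); side=cv2.imread("pics/side0.png")
def blobs(im,box,lo,hi,amin=8):
    x0,y0,x1,y1=box; h=cv2.cvtColor(im[y0:y1,x0:x1],cv2.COLOR_BGR2HSV); m=cv2.inRange(h,lo,hi)
    n,l,st,c=cv2.connectedComponentsWithStats(m)
    return [(st[i,:5].tolist(),(c[i]+[x0,y0]).round(1).tolist()) for i in range(1,n) if st[i,4]>=amin]
print("hsv keeper",cv2.cvtColor(top,cv2.COLOR_BGR2HSV)[222,252],cv2.cvtColor(top,cv2.COLOR_BGR2HSV)[308,273],cv2.cvtColor(top,cv2.COLOR_BGR2HSV)[281,397])
print(blobs(top,(240,210,290,320),(18,120,90),(32,255,255)))
print(blobs(top,(385,268,410,295),(16,90,120),(32,255,255)))
a,b=onz(t,252,222,.115),onz(t,273,308,.115); c=(a+b)/2
print("keepers",a,b,"len",np.linalg.norm(a-b),"yaw",np.degrees(np.arctan2(*(a-b)[[1,0]])),"c",c)
print("tri",tri([ray(t,252,222),ray(s,266,193)]),tri([ray(t,273,308),ray(s,184,247)]))
for p in [(373,178),(423,178),(424,271),(372,270)]: print("riser",onz(t,*p,.048).round(3))
print("bar end",onz(t,397,287,.026).round(3), "tri", tri([ray(t,397,287),ray(s,290,400)]).round(3))
for n,p,z in [("tin",(265,173),.04),("bowl",(323,169),.05),("can",(207,160),.12)]: print(n,onz(t,*p,z).round(3))
E
```

```text
hsv keeper [ 19 161 219] [ 19 159 223] [ 19 161 217]
[([3, 8, 18, 9, 95], [251.7, 222.7]), ([0, 21, 50, 69, 1861], [266.9, 271.3]), ([24, 93, 19, 9, 95], [273.3, 306.7])]
[([0, 0, 25, 19, 199], [396.4, 275.4])]
keepers [0.62704405 0.03119651 0.115     ] [ 0.41940272 -0.01966099  0.115     ] len 0.21377887821398275 yaw 13.762493027670516 c [0.52322338 0.00576776 0.115     ]
tri [0.62532262 0.03187691 0.11451163] [ 0.4217673  -0.02052439  0.0994145 ]
riser [ 0.751 -0.283  0.048]
riser [ 0.751 -0.414  0.048]
riser [ 0.51  -0.405  0.048]
riser [ 0.512 -0.273  0.048]
bar end [ 0.469 -0.34   0.026] tri [ 0.471 -0.339  0.034]
tin [ 0.767 -0.001  0.04 ]
bowl [ 0.775 -0.153  0.05 ]
can [0.782 0.143 0.12 ]
```

```bash
python3 -m jog '[[[0.321,-0.261,0,0,0,-58.6,255],[0.321,-0.261,0,0,0,-58.6,255],[0.321,-0.261,0,0,0,-58.6,255],[0.321,-0.261,0,0,0,-58.6,255],[0.321,-0.261,0,0,0,-58.6,255],[0.321,-0.261,0,0,0,-58.6,255],[0.321,-0.261,0,0,0,-58.6,255],[0.321,-0.261,0,0,0,-58.6,255],[0.321,-0.261,0,0,0,-58.6,255],[0.321,-0.261,0,0,0,-58.6,255]]]'
python3 - <<'E'
from h import *
o=bot.get_obs(); r=R.from_quat(o["tool_rot"]).as_matrix(); print(o["eef_pos"],o["clock"],bot.tip_extent,r[:,0],r[:,2],o["joint_pos"])
cm=bot.camera_model("wrist"); im=bot.camera("wrist"); cv2.imwrite("pics/w1.png",im); print(np.round(cm["T"],3).tolist())
E
```

```text
clock: 0.93
eef_pos: [0.4737, 0.2135, 0.2389]
tool_rot: [0.618, 0.786, -0.0, -0.0]
ft_force: [-0.4, 1.0, -0.4]
grip_width: 0.0003
[0.47374206 0.21349011 0.23892035] 0.9333 0.008 [-2.36262153e-01  9.71689336e-01 -1.72711920e-04] [-5.78218191e-04 -3.18335239e-04 -9.99999782e-01] [ 4.23421207e-01  2.80248916e-01  5.67905675e-02  1.34799593e+00
 -5.26431930e-05  1.75570031e+00]
[[0.972, 0.226, 0.069, 0.456], [0.237, -0.929, -0.285, 0.286], [0.0, 0.293, -0.956, 0.372], [0.0, 0.0, 0.0, 1.0]]
```

View pics/w1.png

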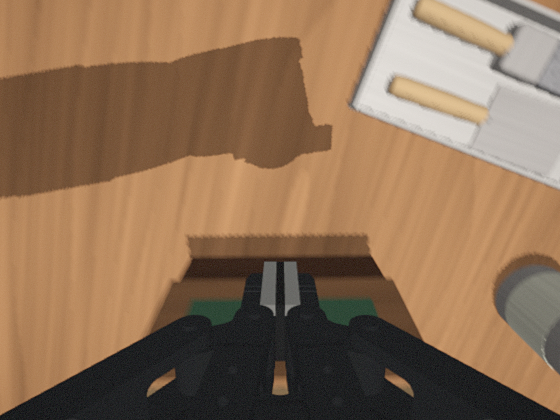

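The wrist view shows the shut fingertips at (280,265), and beyond them the green outer face of the leaf near (280,310). The tool stands outside the leaf, square to the hinge, so I'll push it shut.

```bash
python3 -m jog '[[[0,0,-0.03,0,0,0,255],[0,0,-0.051,0,0,0,255],[0.0047,-0.0194,-0.051,0,0,0,255],[0.0071,-0.0292,-0.051,0,0,0,255],[0.0094,-0.0389,-0.051,0,0,0,255],[0.0118,-0.0486,-0.051,0,0,0,255],[0.0142,-0.0583,-0.051,0,0,0,255],[0.0165,-0.068,-0.051,0,0,0,255],[0.0189,-0.0778,-0.051,0,0,0,255],[0.0212,-0.0875,-0.051,0,0,0,255]]]'
python3 -m jog '[[[0.0028,-0.0117,-0.002,0,0,0,255],[0.0059,-0.0243,-0.006,0,0,0,255],[0.0087,-0.036,-0.012,0,0,0,255],[0.0113,-0.0467,-0.019,0,0,0,255],[0.0137,-0.0564,-0.028,0,0,0,255],[0.0158,-0.0651,-0.038,0,0,0,255],[0.0175,-0.0719,-0.049,0,0,0,255],[0.0189,-0.0778,-0.061,0,0,0,255],[0.0194,-0.0797,-0.069,0,0,0,255],[0.0198,-0.0816,-0.075,0,0,0,255]]]'
python3 -m jog '[[[0.0003,-0.0015,-0.003,0,0,0,255],[0.0005,-0.002,-0.006,0,0,0,255],[0.0007,-0.003,-0.008,0,0,0,255],[0.0007,-0.003,-0.010,0,0,0,255],[0.0007,-0.003,-0.0115,0,0,0,255],[0.0007,-0.003,-0.0125,0,0,0,255]]]'
```

```text
clock: 1.82
eef_pos: [0.4941, 0.1279, 0.1888]
tool_rot: [0.617, 0.787, 0.001, -0.0]
ft_force: [1.0, 3.1, -1.5]
grip_width: 0.0002
clock: 2.65
eef_pos: [0.5126, 0.0454, 0.1115]
tool_rot: [0.618, 0.786, -0.001, -0.001]
ft_force: [0.7, -0.5, 1.8]
grip_width: -0.0004
clock: 3.15
eef_pos: [0.5143, 0.0434, 0.1019]
tool_rot: [0.617, 0.787, 0.0, 0.0]
ft_force: [-4.6, -1.5, 14.0]
grip_width: 0.0003
```

```bash
python3 -m jog '[[[0,0,0.05,0,0,0,255],[0,0,0.1,0,0,0,255],[0,0,0.14,0,0,0,255],[0,0,0.17,0,0,0,255],[0,0,0.17,0,0,0,255]]]'
python3 -m jog '[[[0.060,-0.246,0,0,0,0,255],[0.060,-0.246,0,0,0,0,255],[0.060,-0.246,0,0,0,0,255],[0.060,-0.246,0,0,0,0,255],[0.060,-0.246,0,0,0,0,255],[0.060,-0.246,0,0,0,0,255],[0.060,-0.246,0,0,0,0,255],[0.060,-0.246,0,0,0,0,255]]]'
python3 - <<'E'
from h import *
o=bot.get_obs(); print(o["eef_pos"],o["clock"]); im=bot.camera("side"); cv2.imwrite("pics/s1.png",im)
E
```

```text
clock: 3.57
eef_pos: [0.518, 0.044, 0.2798]
tool_rot: [0.617, 0.787, 0.005, 0.006]
ft_force: [0.9, -0.5, 1.0]
grip_width: 0.0002
clock: 4.23
eef_pos: [0.5743, -0.2052, 0.2695]
tool_rot: [0.619, 0.785, -0.0, -0.0]
ft_force: [-0.3, 0.7, 0.0]
grip_width: -0.0001
[ 0.57425932 -0.20518558  0.26953969] 4.2333
```

View pics/s1.png

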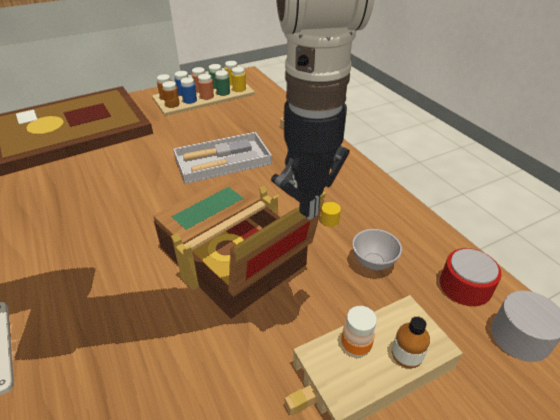

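The green leaf lies flat and shut at (208,208). The red leaf still stands, with the tool outside it and the way clear.

```bash
python3 -m jog '[[[0,0,-0.041,0,0,0,255],[0,0,-0.0815,0,0,0,255],[-0.0064,0.0262,-0.0815,0,0,0,255],[-0.0087,0.036,-0.0815,0,0,0,255],[-0.0111,0.0457,-0.0815,0,0,0,255],[-0.0135,0.0554,-0.0815,0,0,0,255],[-0.0158,0.0651,-0.0815,0,0,0,255],[-0.0177,0.0729,-0.0815,0,0,0,255],[-0.0198,0.0816,-0.0815,0,0,0,255],[-0.0219,0.0904,-0.0815,0,0,0,255]]]'
python3 -m jog '[[[-0.0028,0.0117,-0.002,0,0,0,255],[-0.0059,0.0243,-0.006,0,0,0,255],[-0.0087,0.036,-0.012,0,0,0,255],[-0.0113,0.0467,-0.019,0,0,0,255],[-0.0137,0.0564,-0.028,0,0,0,255],[-0.0158,0.0651,-0.038,0,0,0,255],[-0.0167,0.0685,-0.043,0,0,0,255],[-0.0175,0.0719,-0.049,0,0,0,255],[-0.0182,0.075,-0.055,0,0,0,255],[-0.0189,0.0778,-0.06,0,0,0,255]]]'
python3 -m jog '[[[-0.0003,0.001,-0.004,0,0,0,255],[-0.0005,0.002,-0.008,0,0,0,255],[-0.0007,0.003,-0.012,0,0,0,255],[-0.0009,0.004,-0.015,0,0,0,255],[-0.0011,0.005,-0.018,0,0,0,255],[-0.0011,0.005,-0.021,0,0,0,255],[-0.0011,0.005,-0.023,0,0,0,255],[-0.0011,0.005,-0.025,0,0,0,255],[-0.0011,0.005,-0.0265,0,0,0,255],[-0.0011,0.005,-0.0275,0,0,0,255]]]'
```

```text
clock: 5.12
eef_pos: [0.5532, -0.1117, 0.1906]
tool_rot: [0.617, 0.787, 0.001, 0.002]
ft_force: [2.1, -2.9, -0.7]
grip_width: -0.0001
clock: 5.95
eef_pos: [0.5327, -0.0342, 0.1283]
tool_rot: [0.617, 0.787, -0.001, -0.001]
ft_force: [-0.0, -1.2, 0.7]
grip_width: -0.0
clock: 6.78
eef_pos: [0.5324, -0.0293, 0.102]
tool_rot: [0.617, 0.787, 0.0, 0.0]
ft_force: [-2.7, 1.0, 9.7]
grip_width: -0.0004
```

```bash
python3 -m jog '[[[0,0,0.04,0,0,0,255],[0.003,-0.012,0.08,0,0,0,255],[0.007,-0.029,0.12,0,0,0,255],[0.007,-0.029,0.15,0,0,0,255],[0.007,-0.029,0.15,0,0,0,255],[0.007,-0.029,0.15,0,0,0,255]]]'
cat > snap.py <<'E'
from h import *; import sys,json
n=sys.argv[1]; o=bot.get_obs(); cm=bot.camera_model("wrist"); im=bot.camera("wrist"); cv2.imwrite(f"pics/{n}.png",im)
json.dump({k:np.array(cm[k]).tolist() for k in "KT"},open(f"pics/{n}.json","w")); print(o["eef_pos"].round(4) if hasattr(o["eef_pos"],"round") else o["eef_pos"],o["clock"])
E
python3 snap.py k1
python3 -m jog '[[[0.01,-0.041,0.03,0,0,0,255],[0.019,-0.078,0.06,0,0,0,255],[0.019,-0.078,0.06,0,0,0,255],[0.019,-0.078,0.06,0,0,0,255],[0.019,-0.078,0.06,0,0,0,255]]]'
python3 snap.py k2
python3 - <<'E'
import cv2,numpy as np
a,b=cv2.imread("pics/k1.png"),cv2.imread("pics/k2.png")
cv2.imwrite("pics/k12.png",cv2.resize(np.vstack([a[:300],b[:300]]),None,fx=1,fy=1))
E
```

```text
clock: 7.28
eef_pos: [0.5408, -0.059, 0.2543]
tool_rot: [0.618, 0.787, 0.001, 0.003]
ft_force: [0.4, 0.2, -0.8]
grip_width: -0.0003
[ 0.5408 -0.059   0.2543] 7.2833
clock: 7.75
eef_pos: [0.5579, -0.1367, 0.3099]
tool_rot: [0.618, 0.786, -0.0, -0.001]
ft_force: [-0.3, -0.2, -0.1]
grip_width: -0.0002
[ 0.5579 -0.1367  0.3099] 7.75
```

View pics/k12.png

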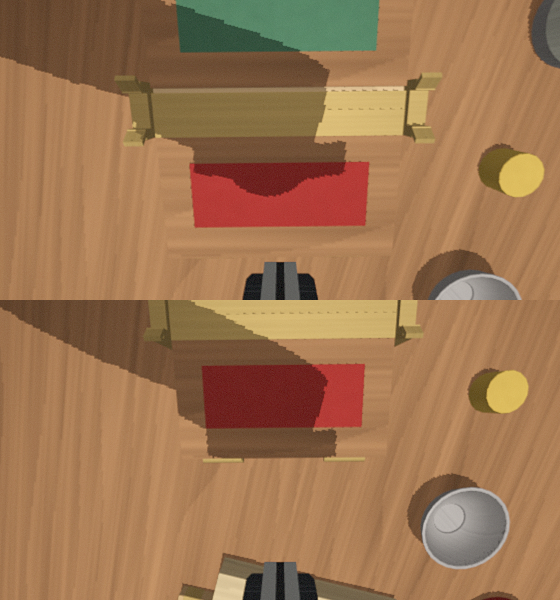

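Both leaves are shut and the brass lip laps the rebate (k1, rows 87–137). The keeper horns in k1 are at about (126,79), (134,141), (430,78) and (423,138). In k2 the lower horns are at (157,35) and (409,34).

```bash
python3 - <<'E'
from h import *; import json
a=json.load(open("pics/k1.json"));b=json.load(open("pics/k2.json"))
P=[onz(a,*p,.119) for p in [(126,79),(134,141),(430,78),(423,138)]]
for p in P: print(p.round(4))
L=(P[0]+P[1])/2; Rr=(P[2]+P[3])/2; d=Rr-L
print("c",(L+Rr)/2,"len",np.linalg.norm(d),"yaw",np.degrees(np.arctan2(d[1],d[0])), "horn sep",np.linalg.norm(P[0]-P[1]))
print(tri([ray(a,134,141),ray(b,157,35)]),tri([ray(a,423,138),ray(b,409,34)]))
print(a["K"])
# red-patch & lip edge height check by two views: red corners
def red(n):
    h=cv2.cvtColor(cv2.imread(n),cv2.COLOR_BGR2HSV); m=cv2.inRange(h,(0,150,60),(8,255,255))|cv2.inRange(h,(172,150,60),(180,255,255))
    m[290:]=0; c=max(cv2.findContours(m,0,2)[0],key=cv2.contourArea); return sorted(cv2.boxPoints(cv2.minAreaRect(c)).tolist())
ra,rb=red("pics/k1.png"),red("pics/k2.png"); print(ra,rb)
for p,q in zip(ra,rb): print(tri([ray(a,*p),ray(b,*q)]).round(4))
E
```

```text
[0.4174 0.0018 0.119 ]
[ 0.428  -0.0391  0.119 ]
[0.6215 0.0525 0.119 ]
[0.6312 0.0127 0.119 ]
c [0.52452147 0.00698317 0.119     ] len 0.20998193414850955 yaw 14.118617968183276 horn sep 0.04225743816720129
[ 0.43062149 -0.03846733  0.12203754] [0.63113864 0.01208317 0.11599677]
[[364.9239568803229, 0.0, 279.77220196509455], [0.0, 364.9239568803229, 212.21747153446526], [0.0, 0.0, 1.0]]
[[188.96694946289062, 162.95687866210938], [189.66690063476562, 227.3514404296875], [367.9892272949219, 161.010986328125], [368.6891784667969, 225.40554809570312]] [[201.83839416503906, 65.00161743164062], [202.47787475585938, 128.30828857421875], [363.9935607910156, 63.363704681396484], [364.633056640625, 126.67037963867188]]
[ 0.4646 -0.0511  0.0933]
[ 0.4746 -0.1055  0.0932]
[ 0.6052 -0.0153  0.0919]
[ 0.6225 -0.068   0.0926]
```

```bash
python3 -m jog '[[[-0.066,-0.203,0,0,0,74,110],[-0.066,-0.203,0,0,0,74,110],[-0.066,-0.203,0,0,0,74,110],[-0.066,-0.203,0,0,0,74,110],[-0.066,-0.203,0,0,0,74,110],[-0.066,-0.203,-0.03,0,0,74,110],[-0.066,-0.203,-0.06,0,0,74,110],[-0.066,-0.203,-0.09,0,0,74,110],[-0.066,-0.203,-0.12,0,0,74,110],[-0.066,-0.203,-0.14,0,0,74,110]]]'
python3 -m jog '[[[0,0,0,0,0,2.5,110],[0,0,0,0,0,2.5,110],[0,0,0,0,0,2.5,110]]]'
python3 snap.py b1
```

```text
clock: 8.63
eef_pos: [0.4899, -0.3363, 0.1664]
tool_rot: [0.057, 0.998, 0.002, -0.003]
ft_force: [-0.5, 0.9, -0.8]
grip_width: 0.0484
clock: 8.88
eef_pos: [0.4919, -0.3376, 0.1703]
tool_rot: [0.039, 0.999, 0.001, -0.001]
ft_force: [-0.2, -0.9, -0.1]
grip_width: 0.0485
[ 0.4919 -0.3376  0.1703] 8.8833
```

View pics/b1.png

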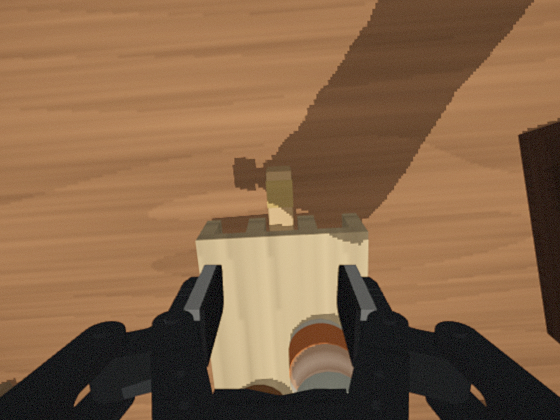

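The bar end is at (280,168), about 25 px wide, and runs to the riser face near (281,222). The riser's top front edge runs from (200,238) to (367,235).

```bash
python3 - <<'E'
from h import *; import json
a=json.load(open("pics/b1.json"))
im=cv2.imread("pics/b1.png"); h=cv2.cvtColor(im,cv2.COLOR_BGR2HSV)
for v in (168,175,185,195,205,215): print(v,[h[v,u].tolist() for u in range(260,300,3)])
E0,E1=onz(a,279.5,167,.026),onz(a,281,222,.026); print(E0,E1,np.degrees(np.arctan2(*(E1-E0)[[1,0]])))
for v in (175,205): print("w",onz(a,267,v,.026)-onz(a,292,v,.026))
F0,F1=onz(a,200,238,.048),onz(a,367,235,.048); print(F0,F1,F0-F1)
E
```

```text
168 [[13, 136, 101], [13, 141, 98], [15, 133, 102], [16, 126, 103], [18, 115, 106], [16, 117, 107], [17, 113, 108], [16, 117, 109], [17, 119, 107], [15, 116, 110], [15, 121, 103], [14, 131, 99], [15, 131, 99], [14, 142, 99]]
175 [[12, 131, 105], [13, 144, 103], [15, 110, 127], [16, 116, 138], [17, 114, 141], [17, 114, 136], [17, 116, 136], [17, 114, 137], [17, 113, 138], [17, 111, 140], [16, 113, 135], [13, 133, 100], [14, 133, 98], [14, 131, 99]]
185 [[11, 125, 98], [13, 133, 100], [20, 139, 123], [20, 129, 132], [19, 132, 131], [20, 132, 131], [19, 130, 133], [20, 137, 128], [20, 128, 132], [20, 128, 132], [20, 133, 130], [14, 138, 102], [12, 129, 103], [15, 139, 101]]
195 [[14, 127, 179], [13, 126, 180], [15, 132, 159], [20, 135, 123], [20, 138, 124], [20, 129, 127], [19, 131, 125], [20, 133, 128], [19, 139, 125], [19, 137, 127], [20, 135, 127], [15, 135, 106], [12, 127, 104], [13, 132, 104]]
205 [[14, 123, 187], [14, 123, 186], [14, 123, 183], [21, 117, 209], [21, 123, 208], [20, 129, 170], [20, 137, 145], [19, 144, 124], [20, 129, 130], [20, 131, 127], [20, 133, 125], [15, 125, 116], [12, 125, 110], [14, 133, 109]]
215 [[13, 130, 100], [13, 142, 97], [12, 134, 95], [18, 98, 203], [18, 88, 221], [19, 90, 219], [18, 95, 218], [18, 90, 218], [18, 91, 219], [18, 96, 218], [17, 107, 174], [15, 126, 109], [13, 123, 108], [15, 117, 107]]
[ 0.46573047 -0.33566632  0.026     ] [ 0.51015137 -0.33793855  0.026     ] -2.9282520440129365
w [-0.00151066 -0.01924304  0.        ]
w [-0.00155154 -0.01972095  0.        ]
[ 0.51064922 -0.39892255  0.048     ] [ 0.51808478 -0.27418126  0.048     ] [-0.00743556 -0.1247413   0.        ]
```

```bash
python3 -m jog '[[[-0.005,0.001,-0.04,0,0,1.5,110],[-0.005,0.001,-0.08,0,0,1.5,110],[-0.005,0.001,-0.12,0,0,1.5,110],[-0.005,0.001,-0.145,0,0,1.5,110],[-0.005,0.001,-0.155,0,0,1.5,110],[-0.005,0.001,-0.158,0,0,1.5,110],[-0.005,0.001,-0.158,0,0,1.5,110]]]'
python3 -m jog '[[[0,0,0,0,0,0,255],[0,0,0,0,0,0,255],[0,0,0,0,0,0,255],[0,0,0,0,0,0,255],[0,0,0,0,0,0,255]]]'
```

```text
clock: 9.52
eef_pos: [0.4879, -0.3385, 0.0144]
tool_rot: [0.026, 1.0, -0.0, 0.0]
ft_force: [0.4, -0.2, 0.1]
grip_width: 0.0481
clock: 9.93
eef_pos: [0.4892, -0.3395, 0.0166]
tool_rot: [0.026, 1.0, -0.001, 0.002]
ft_force: [0.1, 0.9, 6.4]
grip_width: 0.0189
```

```bash
python3 -m jog '[[[-0.01,0.0005,0.002,0,0,0,255],[-0.03,0.0015,0.002,0,0,0,255],[-0.055,0.003,0.002,0,0,0,255],[-0.08,0.004,0.002,0,0,0,255],[-0.105,0.0055,0.002,0,0,0,255],[-0.13,0.007,0.002,0,0,0,255],[-0.155,0.008,0.002,0,0,0,255],[-0.18,0.0095,0.002,0,0,0,255],[-0.205,0.0105,0.002,0,0,0,255],[-0.23,0.012,0.002,0,0,0,255]]]'
python3 -m jog '[[[-0.01,0.0005,0,0,0,0,255],[-0.015,0.0005,-0.001,0,0,0,255],[-0.015,0.0005,-0.002,0,0,0,255],[-0.015,0.0005,-0.002,0,0,0,110],[-0.015,0.0005,-0.002,0,0,0,110],[-0.015,0.0005,-0.002,0,0,0,110]]]'
python3 -m jog '[[[0,0,0.04,0,0,0,110],[0.03,0,0.08,0,0,0,110],[0.07,0,0.12,0,0,0,110],[0.1,0,0.16,0,0,0,110],[0.1,0,0.16,0,0,0,110],[0.1,0,0.16,0,0,0,110],[0.1,0,0.16,0,0,0,110]]]'
python3 snap.py b2
```

```text
clock: 10.77
eef_pos: [0.2563, -0.3266, 0.0166]
tool_rot: [0.026, 1.0, -0.001, 0.001]
ft_force: [0.6, -1.0, 1.1]
grip_width: 0.0187
clock: 11.27
eef_pos: [0.2423, -0.326, 0.014]
tool_rot: [0.026, 1.0, -0.0, 0.0]
ft_force: [0.5, 0.5, 0.2]
grip_width: 0.0485
clock: 11.85
eef_pos: [0.3439, -0.3264, 0.1748]
tool_rot: [0.025, 1.0, -0.001, 0.001]
ft_force: [0.3, -0.4, -0.1]
grip_width: 0.0485
[ 0.3439 -0.3264  0.1748] 11.85
```

View pics/b2.png

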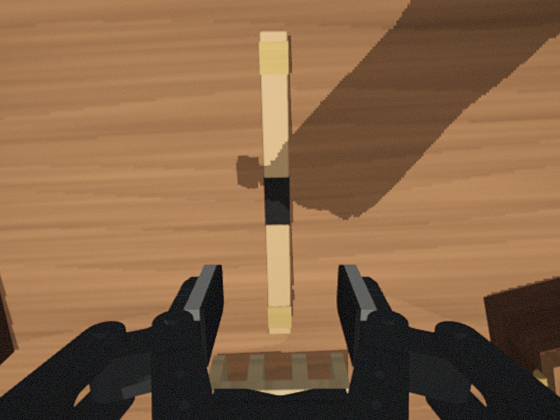

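The bar is fully out. Its black band is centred near (277,200), and its ends are at (275,33) and (280,332).

```bash
python3 - <<'E'
from h import *; import json
a=json.load(open("pics/b2.json")); im=cv2.imread("pics/b2.png")
m=(im[150:250,255:300].max(2)<60).astype(np.uint8); n,l,st,c=cv2.connectedComponentsWithStats(m); i=1+st[1:,4].argmax(); print(st[i],c[i]+[255,150])
u,v=c[i]+[255,150]; B=onz(a,u,v,.026)
p,q=onz(a,274.5,33,.026),onz(a,280,333,.026); d=q-p
print("band",B,"ends",p,q,"len",np.linalg.norm(d),"mid",(p+q)/2,"yaw",np.degrees(np.arctan2(d[1],d[0])))
r=R.from_quat(bot.get_obs()["tool_rot"]).as_matrix(); print("tool x ang",np.degrees(np.arctan2(r[1,0],r[0,0])))
E
```

```text
[   9   27   26   47 1116] [276.86290323 200.29121864]
band [ 0.34589015 -0.32927234  0.026     ] ends [ 0.22422942 -0.32454723  0.026     ] [ 0.4697783  -0.33294536  0.026     ] len 0.24569245590325167 mid [ 0.34700386 -0.3287463   0.026     ] yaw -1.9588348260943487
tool x ang 177.04786353463152
```

```bash
python3 -m jog '[[[0.0025,-0.0025,-0.04,0,0,1,110],[0.0025,-0.0025,-0.08,0,0,1,110],[0.0025,-0.0025,-0.12,0,0,1,110],[0.0025,-0.0025,-0.145,0,0,1,110],[0.0025,-0.0025,-0.155,0,0,1,110],[0.0025,-0.0025,-0.158,0,0,1,110],[0.0025,-0.0025,-0.158,0,0,1,110],[0.0025,-0.0025,-0.158,0,0,1,110]]]'
python3 -m jog '[[[0,0,0,0,0,0,255],[0,0,0,0,0,0,255],[0,0,0,0,0,0,255],[0,0,0,0,0,0,255],[0,0,0,0,0,0,255],[0,0,0,0,0,0,255]]]'
python3 -m jog '[[[0,0,0.03,0,0,0,255],[0,0,0.06,0,0,0,255],[0,0,0.1,0,0,0,255],[0,0,0.14,0,0,0,255],[0,0,0.17,0,0,0,255],[0,0,0.17,0,0,0,255],[0,0,0.17,0,0,0,255]]]'
python3 snap.py b3
```

```text
clock: 12.57
eef_pos: [0.344, -0.3283, 0.0156]
tool_rot: [0.018, 1.0, 0.0, -0.0]
ft_force: [1.2, -1.0, 0.3]
grip_width: 0.0484
clock: 13.07
eef_pos: [0.3454, -0.3292, 0.0171]
tool_rot: [0.018, 1.0, -0.001, 0.001]
ft_force: [-0.9, 0.0, 6.0]
grip_width: 0.0183
clock: 13.65
eef_pos: [0.3457, -0.3293, 0.1877]
tool_rot: [0.017, 1.0, -0.002, 0.002]
ft_force: [-0.2, 0.9, -3.2]
grip_width: 0.0181
[ 0.3457 -0.3293  0.1877] 13.65
```

View pics/b3.png

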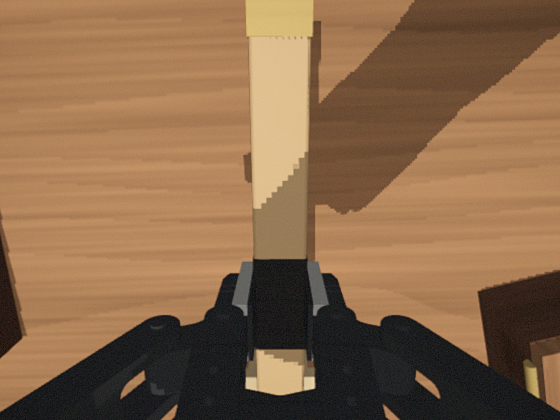

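The bar is held at its black band (rows 262–348). I'll check the band centre against the TCP and the bar's level from its apparent width.

```bash
python3 - <<'E'
from h import *; import json
a=json.load(open("pics/b3.json")); im=cv2.imread("pics/b3.png"); K=np.array(a["K"]);T=np.array(a["T"])
g=cv2.cvtColor(im,cv2.COLOR_BGR2HSV)[...,1].astype(int)
print([ (v,im[v,276:284].mean(0).round().tolist()) for v in (256,259,262,265,340,344,348,352)])
z=.1877-.0165+.026
p,q=onz(a,280,261,z),onz(a,280,348,z); print("band",p,q,"mid",(p+q)/2,"len",np.linalg.norm(p-q))
b=json.load(open("pics/b2.json")); print("band len b2",onz(b,277,177,.026)-onz(b,277,224,.026))
for v,l,r in [(50,249.5,311),(150,251.5,309.5),(240,253.5,307)]:
    Z=.020*K[0,0]/(r-l); P=T@np.r_[Z*np.linalg.solve(K,[(l+r)/2,v,1]),1]; print(v,P[:3].round(4))
p,q=onz(a,280.3,50,z),onz(a,280.3,240,z);print("yaw",np.degrees(np.arctan2(*(q-p)[[1,0]])))
o=bot.get_obs(); r=R.from_quat(o["tool_rot"]).as_matrix();print("tool",np.degrees(np.arctan2(r[1,0],r[0,0])),o["joint_pos"])
E
```

```text
[(256, [88.0, 125.0, 152.0]), (259, [38.0, 52.0, 63.0]), (262, [27.0, 26.0, 28.0]), (265, [23.0, 25.0, 25.0]), (340, [28.0, 28.0, 29.0]), (344, [26.0, 25.0, 28.0]), (348, [26.0, 28.0, 32.0]), (352, [85.0, 120.0, 147.0])]
band [ 0.3277842  -0.32859698  0.1972    ] [ 0.36589383 -0.32990632  0.1972    ] mid [ 0.34683902 -0.32925165  0.1972    ] len 0.038132119422235565
band len b2 [-0.0389782   0.00204192  0.        ]
50 [ 0.2553 -0.326   0.1918]
150 [ 0.2873 -0.327   0.1943]
240 [ 0.3209 -0.3283  0.1936]
yaw -1.9537616066568944
tool 177.99551760345338 [-7.60976551e-01  2.24379790e-01 -1.59116021e-01  1.18703378e+00
  6.96345235e-05 -7.25991708e-01]
```

```bash
python3 -m jog '[[[0.018,0.034,0,0,0,2,255],[0.036,0.067,0,0,0,4,255],[0.053,0.1,0,0,0,6,255],[0.071,0.134,0,0,0,8,255],[0.089,0.168,0,0,0,10,255],[0.107,0.202,0,0,0,12,255],[0.125,0.236,0,0,0,14,255],[0.143,0.27,0,0,0,16,255],[0.161,0.304,0,0,0,16,255],[0.177,0.335,0,0,0,16,255]]]'
python3 -m jog '[[[0,0,0,0,0,0,255],[0,0,-0.005,0,0,0,255],[0,0,-0.01,0,0,0,255],[0,0,-0.015,0,0,0,255],[0,0,-0.02,0,0,0,255],[0,0,-0.02,0,0,0,255],[0,0,-0.02,0,0,0,255],[0,0,-0.02,0,0,0,255]]]'
python3 snap.py c1
```

```text
clock: 14.53
eef_pos: [0.5207, 0.0088, 0.1829]
tool_rot: [-0.122, 0.992, 0.0, -0.003]
ft_force: [0.3, -1.4, -2.4]
grip_width: 0.0187
clock: 15.2
eef_pos: [0.5217, 0.0059, 0.166]
tool_rot: [-0.121, 0.993, -0.0, 0.0]
ft_force: [-0.2, -0.8, -1.7]
grip_width: 0.0184
[0.5217 0.0059 0.166 ] 15.2
```

View pics/c1.png

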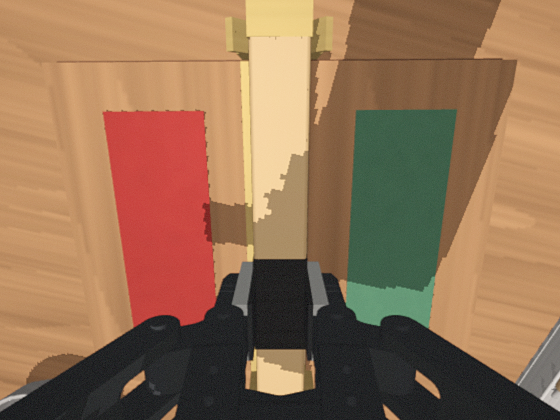

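The keeper horns at (236,35) and (321,35) straddle the bar, whose centre is at column 280, and the leaf's near edge is square to it. I'll work out the remaining offset along and across from this view.

```bash
python3 - <<'E'
from h import *; import json
a=json.load(open("pics/c1.json")); im=cv2.imread("pics/c1.png")
h=cv2.cvtColor(im,cv2.COLOR_BGR2HSV)
print("col232",[h[v,230].tolist() for v in range(10,62,4)]); print("row30",[h[30,u].tolist() for u in list(range(218,250,4))+list(range(310,342,4))])
x=np.array([np.cos(np.radians(14)),np.sin(np.radians(14)),0]); y=np.array([-x[1],x[0],0])
bz=.166-.0165+.026
m=(onz(a,280,260,bz)+onz(a,280,349,bz))/2; print("band mid",m, "rel to c (along,across)",(m-[.5243,.0066,0])@x,(m-[.5243,.0066,0])@y)
for u,v in [(226,17),(226,46),(332,17),(332,46),(226,56)]:
    p=onz(a,u,v,.119); print((u,v),p.round(4),"rel band along/across",((p-m)@x).round(4),((p-m)@y).round(4))
E
```

```text
col232 [[15, 120, 200], [14, 120, 197], [21, 112, 217], [21, 116, 211], [21, 117, 212], [21, 115, 212], [21, 114, 211], [21, 114, 214], [21, 118, 209], [21, 118, 211], [21, 119, 200], [15, 117, 207], [15, 116, 208]]
row30 [[15, 116, 211], [14, 115, 210], [20, 116, 209], [21, 115, 212], [21, 125, 170], [20, 123, 174], [21, 125, 171], [21, 113, 219], [21, 110, 237], [19, 131, 128], [20, 121, 188], [20, 122, 186], [21, 121, 196], [21, 120, 200], [14, 121, 200], [15, 117, 203]]
band mid [0.5227836 0.0061504 0.1755   ] rel to c (along,across) -0.0015801244525843665 -6.939174675204399e-05
(226, 17) [ 0.4206 -0.0439  0.119 ] rel band along/across -0.1113 -0.0238
(226, 46) [ 0.4322 -0.0416  0.119 ] rel band along/across -0.0995 -0.0244
(332, 17) [0.4092 0.0018 0.119 ] rel band along/across -0.1112 0.0232
(332, 46) [0.4206 0.0051 0.119 ] rel band along/across -0.0994 0.0237
(226, 56) [ 0.4363 -0.0407  0.119 ] rel band along/across -0.0953 -0.0246
```

Both readings say the bar needs about 2 mm more along +x, and nothing across. Lowering it now.

```bash
python3 -m jog '[[[0.002,0.0005,-0.005,0,0,0,255],[0.002,0.0005,-0.012,0,0,0,255],[0.002,0.0005,-0.019,0,0,0,255],[0.002,0.0005,-0.026,0,0,0,255],[0.002,0.0005,-0.032,0,0,0,255],[0.002,0.0005,-0.037,0,0,0,255],[0.002,0.0005,-0.042,0,0,0,255],[0.002,0.0005,-0.046,0,0,0,255],[0.002,0.0005,-0.049,0,0,0,255],[0.002,0.0005,-0.049,0,0,0,255]]]'
python3 -m jog '[[[0,0,-0.001,0,0,0,255],[0,0,-0.002,0,0,0,255],[0,0,-0.003,0,0,0,255],[0,0,-0.003,0,0,0,255],[0,0,-0.003,0,0,0,255]]]'
```

```text
clock: 16.08
eef_pos: [0.5234, 0.0071, 0.1161]
tool_rot: [-0.122, 0.993, 0.0, -0.001]
ft_force: [0.7, -0.3, -2.2]
grip_width: 0.0184
clock: 16.5
eef_pos: [0.5241, 0.0071, 0.1142]
tool_rot: [-0.122, 0.993, -0.0, 0.0]
ft_force: [0.6, 1.0, -1.0]
grip_width: 0.0186
```

```bash
python3 -m jog '[[[0,0,-0.0005,0,0,0,255],[0,0,-0.001,0,0,0,255],[0,0,-0.001,0,0,0,255],[0,0,-0.001,0,0,0,255]]]'; python3 -m jog '[[[0,0,-0.0005,0,0,0,255],[0,0,-0.001,0,0,0,255],[0,0,-0.001,0,0,0,255],[0,0,-0.001,0,0,0,255]]]'
```

```text
clock: 16.83
eef_pos: [0.5241, 0.0071, 0.1142]
tool_rot: [-0.122, 0.993, -0.0, 0.001]
ft_force: [-3.2, -0.2, 4.9]
grip_width: 0.0186
clock: 17.17
eef_pos: [0.5241, 0.0071, 0.1141]
tool_rot: [-0.122, 0.993, -0.0, 0.001]
ft_force: [-4.2, -0.1, 12.3]
grip_width: 0.0184
```

Contact came with the underside at about 97 mm. I'll ease off, release, back away and look.

```bash
python3 -m jog '[[[0,0,0.001,0,0,0,255],[0,0,0.002,0,0,0,255],[0,0,0.002,0,0,0,150],[0,0,0.002,0,0,0,130],[0,0,0.002,0,0,0,110],[0,0,0.002,0,0,0,110],[0,0,0.002,0,0,0,110]]]'
python3 -m jog '[[[0,0,0.015,0,0,0,110],[0,0,0.04,0,0,0,110],[0,0,0.08,0,0,0,110],[0,0,0.12,0,0,0,110],[0.03,0.008,0.15,0,0,0,110],[0.06,0.015,0.17,0,0,0,110],[0.06,0.015,0.17,0,0,0,110],[0.06,0.015,0.17,0,0,0,110],[0.06,0.015,0.17,0,0,0,110]]]'
python3 snap.py d1; python3 - <<'E'
from h import *
cv2.imwrite("pics/side2.png",bot.camera("side"))
a=cv2.imread("pics/d1.png"); s=cv2.imread("pics/side2.png")[150:310,130:340]
s=cv2.resize(s,None,fx=1.14,fy=1.14) if 0 else cv2.resize(s,(240,183))
o=np.zeros((420,800,3),np.uint8); o[:,:560]=a; o[:183,560:]=s; cv2.imwrite("pics/d1s.png",o)
E
```

```text
clock: 17.75
eef_pos: [0.5238, 0.0071, 0.1137]
tool_rot: [-0.122, 0.993, 0.0, -0.0]
ft_force: [-0.0, -0.1, -0.0]
grip_width: 0.0488
clock: 18.5
eef_pos: [0.583, 0.0221, 0.2825]
tool_rot: [-0.122, 0.993, 0.0, -0.001]
ft_force: [-0.7, -0.5, -0.3]
grip_width: 0.0486
[0.583  0.0221 0.2825] 18.5
```

View pics/d1s.png

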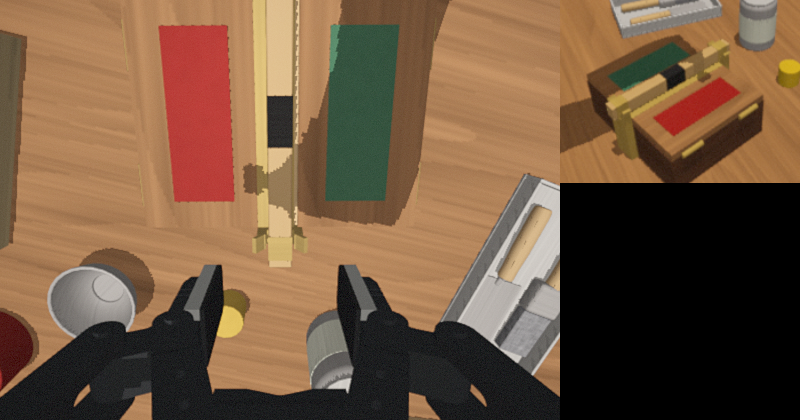

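The bar lies in both keepers, with the band at (280,122) and the far end at (280,264) past the far keeper. I'll take one more view from farther back to check height and centring.

```bash
python3 -m jog '[[[-0.03,-0.007,0.02,0,0,0,110],[-0.06,-0.015,0.04,0,0,0,110],[-0.09,-0.022,0.06,0,0,0,110],[-0.09,-0.022,0.06,0,0,0,110],[-0.09,-0.022,0.06,0,0,0,110],[-0.09,-0.022,0.06,0,0,0,110]]]'
python3 snap.py d2; python3 - <<'E'
from h import *; import json
x=np.array([np.cos(np.radians(14)),np.sin(np.radians(14)),0]); y=np.array([-x[1],x[0],0]); c=np.array([.5243,.0066,0])
rs=[]
for n in ("d1","d2"):
    a=json.load(open(f"pics/{n}.json")); im=cv2.imread(f"pics/{n}.png")
    m=(im[:258,262:298].max(2)<60).astype(np.uint8); k,l,st,ce=cv2.connectedComponentsWithStats(m); i=1+st[1:,4].argmax(); uv=ce[i]+[262,0]
    p=onz(a,*uv,.123); print(n,uv,st[i],"along/across",(p-c)@x,(p-c)@y); rs.append(ray(a,*uv))
p=tri(rs); print("tri",p,(p-c)@x,(p-c)@y)
E
```

```text
clock: 19.1
eef_pos: [0.4932, -0.0, 0.3432]
tool_rot: [-0.122, 0.993, 0.0, -0.0]
ft_force: [0.3, 0.7, -0.8]
grip_width: 0.0487
[ 0.4932 -0.      0.3432] 19.1
d1 [279.62737016 121.27205276] [   6   96   25   51 1213] along/across 0.0011305117465514717 0.0006421827211242657
d2 [279.52923077 211.46307692] [  9 194  19  36 650] along/across 0.0010468025642773801 0.0007942160830079605
tri [0.52523978 0.00757444 0.12266813] 0.001147601531990858 0.0007181422909765733
```

View pics/d2.png

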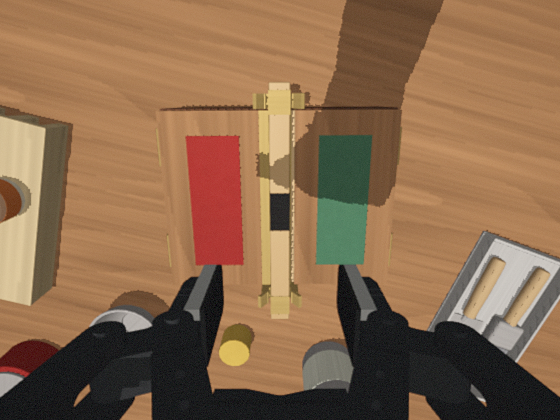

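The bar's top is at 122.7 mm (123 expected), centred to about 1 mm along and across. Both ends overhang the keepers, at (280,83) and (280,318), and nothing else has moved.

```bash
python3 -c "
from workcell import bot
print(bot.job_done())"
```

```text
the job is handed in; nothing more can be done
None
```

The case is closed and barred, and the job was handed in at about 19 s of the 72 s allowed. No verdict was reported.

**What I did**
- I pushed the green rebated leaf shut first, then the red flanged leaf, slowing at the end. The force on contact was 10–14 N.
- I drew the bar out by its end, regripped it at the black band, turned it about 16° and lowered it into both notches. The force at seating was 12 N.

**Last checks**
- **Leaves:** the red patch measured 92–93 mm up from two views. I did not measure the green patch's height; the tool stopped on it at 94 mm. The brass lip laps the rebate.
- **Bar:** its top is 122.7 mm up, against 123 mm expected. It is off centre by about 1.1 mm along the case and 0.7 mm across, which is within the 2 mm camera calibration.
- **Surroundings:** the gripper stood clear of everything. The bowl, tin, can and riser look unmoved in the last pictures, but I did not measure them again. The bottle was out of the last view.

**Readings that disagreed**
- The bar's length on the bench read 246 mm instead of 250 mm, so I took its middle from the black band.
- The two keepers measured 210 mm apart in the wrist view and 214 mm in the top view; 214 mm is the true figure.
- While gripping the bar on the bench, the fingertips pressed lightly on it, at about 6 N.

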